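# Load a soap refill cartridge into the clamp dock

## Task

Take the flat, box-shaped soap cartridge out of the wooden bin and set it down (do not drop it) upright on the floor of the dock, centred between the fixed jaw and the presser with its two broad faces towards them. Then, with the lever still up, push the carriage until the presser holds the cartridge snugly against the fixed jaw, gently and without crushing it, and flip the cam lever fully down to lock it. Leave the other toiletries where they are.

Things in the scene. Friction and masses are not known exactly. Their poses are not given: they have to be found in the camera images.
- cartridge: white box-shaped soap cartridge, 30 mm thick (its x), 60 mm wide (its y), 66 mm tall (z); about 0.2 kg; origin at the centre of its underside. It stands in one of the three compartments of the bin, which one varies, thickness across the bin's short side
- bin: fixed open wooden bin, 104 mm (x) by 232 mm (y) by 80 mm tall, walls and floor 4 mm; two dividers make a row of three compartments along y, each 96 mm (x) by 72 mm (y), centred at y = -76, 0, +76 mm; origin at the centre of its underside. The cartridge's top is 10 mm below the rim, with 6 mm beside its narrow ends: in here only its broad faces can be gripped
- jar: bystander: round jar, 54 mm across, 62 mm tall, in another compartment; origin at the centre of its underside
- tin: bystander: round bottle, 48 mm across, 66 mm tall, in another compartment; origin at the centre of its underside
- dock: fixed clamp dock: grey base plate 110 mm (x) by 180 mm (y), 8 mm thick, whose top is the dock's floor; origin at the centre of its underside. A black carriage slides along y, towards a fixed jaw at +y. A steel rail (x = 30 to 42 mm, y = -85 to 16 mm, 34 mm high) runs beside the carriage
- jaw (a point): foot of the fixed jaw's gripping face, on the dock's floor, axes as the dock's; the jaw, faced with firm rubber that yields a little, is 50 mm wide (x), 20 mm thick, 82 mm high above the counter. The bay before it is open at both x sides and at most 46 mm long (y), so the cartridge can be set in only with the fingers on its narrow ends (60 mm apart)
- bay (a point): point on the dock's floor (8 mm above the counter) midway between the fixed jaw and the presser when the carriage is fully back; axes as the dock's. The cartridge stands here with its x axis along the dock's y axis, either way round
- carriage: the black sliding carriage with its presser plate and the cam lever: block 44 mm wide (x), 82 mm long (y, from -70 to 12 mm), 10 to 36 mm above the counter; when fully back its origin and axes are the dock's
- slide (a joint): position of the carriage, 0 = fully back (bay 46 mm long), growing in m as it moves towards the jaw (bay = 46 mm less this). Slides stiffly, about 6 N.
- push (a point): centre of the carriage's flat rear face, 24 mm above the counter, the place to push it from; axes as the dock's (push towards +y)
- presser (a point): upright black plate on the front of the carriage: 50 mm wide (x), 12 mm thick, from 10 to 82 mm above the counter; this point is the bottom centre of its pressing face, axes as the dock's
- lever (a joint): cam lever on the carriage: 0 = upright (free), 1.6 rad = fully down, lying flat (locked; it clamps the carriage to the rail). The upright lever's tip tips over towards the dock's -x as the value grows. It takes some 5 to 10 N at the tip and stays where it is left
- pivot (a point): centre of the lever's hinge, 47 mm above the counter; the hinge axis is the dock's y axis; axes as the dock's
- lever_tip (a point): end of the lever, 66 mm from the pivot; the lever is a steel bar 16 mm wide (along the dock's y), 8 mm thick; z points along the bar away from the pivot
- soap: bystander: orange soap bar 85 x 55 x 26 mm on the counter; origin at the centre of its underside
- hairbrush: bystander: red hairbrush lying on the counter, about 185 mm long, 27 mm high
- sprayer: bystander: green spray bottle, 48 mm across, 148 mm tall
- tube: bystander: white tube standing on its cap, 46 mm across, 150 mm tall
- tumbler: bystander: white cup, 72 mm across, 100 mm tall
Mind the look-alikes: they are no part of the job. What is shaped like the dock but pink or yellow is not meant.

How it is judged:
On the way, in this order (a step that is already met when the one before it is completed fails the run):
1. the cartridge is lifted out of the bin (z of cartridge in the frame of bin above 0.085 m), for 0.1 s.
2. the cartridge is set down upright on the dock's floor between jaw and presser, while still held by the fingers (z of cartridge in the frame of bay between -0.003 and 0.003 m and x of cartridge in the frame of bay between -0.02 and 0.02 m and y of cartridge in the frame of bay between -0.012 and 0.012 m and angle between cartridge's own z axis and vertical below 0.08 rad and contact force between the fingers and cartridge above 0.5 N), for 0.1 s.
3. with the lever still free and the cartridge let go, the presser is pushed snugly against it (at least 1.5 N) (value of joint lever below 0.8 rad and contact force between the fingers and cartridge below 0.1 N and contact force between carriage and cartridge above 1.5 N), for 0.1 s.
At the end, for the whole second after the job is handed in: The lever is down beyond 1.4 rad; the cartridge stands at rest on the dock's floor (within 3 mm), upright (within 0.06 rad), broad faces to the jaws (within 0.1 rad), within 15 mm of the middle of the jaws sideways, and is held with more than 0.5 N by the presser (value of joint lever above 1.4 rad and contact force between carriage and cartridge above 0.5 N and z of cartridge in the frame of bay below 0.003 m and x of cartridge in the frame of bay between -0.015 and 0.015 m and angle between cartridge's own z axis and vertical below 0.06 rad and angle between the x axis of cartridge and the y axis of dock, either way round below 0.1 rad and linear speed of cartridge below 0.01 m/s); the robot touches nothing.
It fails at once if the presser squeezes the cartridge with more than 30 N (contact force between carriage and cartridge above 30 N).
It fails at once if a bystander is moved by more than 40 mm (distance of any of jar, tin, soap, hairbrush, sprayer, tube, tumbler from where it was at the start of the episode above 0.04 m).
It also fails if it takes over 72 s, if anything falls off the work surface, if the arm or the gripper's body presses on something with over 40 N, if the wrist force passes 120 N, or if a joint passes its speed limit or range.

## Robot

A 6-joint arm with a two-finger parallel gripper is mounted at the origin on the work surface. World frame = base frame: x ahead of the robot, y to its left, z up, the work surface at z = 0. Lengths are in m, angles in rad, forces in N, time in s.
With the tool pointing down it reaches from about 0.3 to 0.875 m from the base axis. Payload 4.2 kg.
Tool frame: the origin (TCP) lies at the very end of the fingers, on their centre line; the grasp point (between the pads) lies 19 mm behind it; z points along the fingers, y is the direction in which the jaws open and shut (so a half turn about z gives the same grasp; the last joint's range is limited). The gripper opens to 85 mm and grips with 20 to 120 N. Pads are 22 mm wide; open, the fingers measure 114 mm over their backs; the gripper's body (76 mm by 85 mm) begins 54 mm behind the grasp point. The pads swing forward as they close: fully open they stand 13 mm farther back than shut.
Start: joints at [1.249, 0.32, 1.565, -0, 1.257, -0.02], TCP at [0.171, 0.549, 0.231] pointing down, gripper open.
Joint ranges: [-3.11, 3.11], [-0.84, 2.01], [0.21, 2.61], [-1.34, 4.49], [0.05, 2.63], [-2.56, 2.56]. Speed limits (rad/s): [2.57, 2.57, 3.14, 3.14, 3.14, 3.14].

## Interface

Orientations are given as a unit quaternion [w, x, y, z].
In Python, from station import manip gives the robot as it stands. The module is installed in compiled form; this text tells all that it offers.
- The arm moves only by the shell command python3 -m crank 'ROWS' [FORCE]. ROWS is JSON, a list of rows, each a list of 7 numbers: the gripper's target within -1 to 1 (shut at 1, half-way at 0, fully open at -1), then the shift along the world's x, y, z in m, then the turn, a rotation vector about the world's x, y, z in rad. A call has 1 to 12 rows; each row shifts and turns the commanded pose from where the row before left it; what a row does not reach is not made up. A row lasts 1/12 s, in which the tool goes at most 41.7 mm and 7.16 degrees, less where a joint would pass 70% of its speed; a pose out of reach is approached as far as the arm can. A call is refused whole if a number of a shift passes 0.0417 or a number of a turn 0.125, either way. A call with a gripper value outside its range is refused whole. The fingers move at their own pace and stop on an object; FORCE is the grip in N (left out, the last holds). Time passes only in rows, so rows that do not move let the fingers close. It gives the time, the measured TCP pose, the force and the opening at its end, in the units of the state.
- manip.get_obs(): the state, without advancing time (a new reading comes with each control period).
- manip.get_image(name): name is "side" or "top" or "wrist"; returns the picture (480x640x3 uint8, blue, green, red); there is no depth.
- manip.get_calibration(name): a dict with "fx", "fy", "cx", "cy" (pixels), "xyz" and "orientation" of the camera in the world; the wrist camera has in their place "T_tool_cam" (4x4, takes a point from camera to tool coordinates, whose origin is the TCP and whose axes are the flange's). Camera axes: x right, y down, z forward; pixel columns grow to the right and rows downward; lengths in m; the calibration is good to about 2 mm. A picture is of the moment at which its call begins: read the wrist's pose just before it. get_calibration takes no time and is no camera call.
- manip.close_job(): hands the job in, once; it reports no verdict.
Trained networks look in the newest picture that a camera, given by its name, has taken for a name from the list of things; names that differ only in an ending like _2 or _b are one class to them, and where a whole thing is asked for, a point or a joint stands for the part that bears it (a point fixed in the world has none). Each returns a list of dicts, best first, with "score" (0 to 1); they miss things now and then, are a little off and sometimes report something else, mostly with a low value. They report only what shows in the picture. A call takes as long as a camera call. They do not tell look-alikes from the thing itself.
- manip.outline_of(target, camera): "mask" (480x640 bool, what is visible of it) and "location" ([column, row] in pixels, amid what is visible of it).
The state is a dict: "t": time; "qpos": joint angles; "qd": joint speeds; "tau": joint torques, N m; "tcp_pos": TCP position; "orientation": TCP orientation; "wrist_force": force on the tool from outside, world axes, zero at the start; "ft_torque": the same for the moment, N m; "width": finger opening in m.
Only numpy, scipy, OpenCV 4.12 (cv2) and the standard library are available. Lean on these libraries where they do the work, as an engineer would, in place of code of your own. Each camera call takes 0.05 s, during which the arm holds its last target. There are 200 camera calls.

## Working session

There is one attempt and no reset: what is moved stays moved. The work goes in short steps, Python scripts to look and compute and a shell command to move; the robot and the scene stay as the last step left them, time stands still between calls to the robot, and variables do not carry over. Pictures are saved under pics/ and viewed, about 8 in all and at most 12, crops included, and the job is handed in when it is done.

```bash
mkdir -p pics; cat > h.py <<'E'
from station import manip
import cv2, numpy as np
from scipy.spatial.transform import Rotation as R
def q2R(q): return R.from_quat([q[1],q[2],q[3],q[0]]).as_matrix()
def cam(name):
    c=manip.get_calibration(name)
    K=np.array([[c['fx'],0,c['cx']],[0,c['fy'],c['cy']],[0,0,1]])
    if name=='wrist':
        o=manip.get_obs(); T=np.eye(4); T[:3,:3]=q2R(o['orientation']); T[:3,3]=o['tcp_pos']
        T=T@np.array(c['T_tool_cam'])
    else:
        T=np.eye(4); T[:3,:3]=q2R(c['orientation']); T[:3,3]=c['xyz']
    return K,T
def ray(K,T,uv,z):
    d=T[:3,:3]@np.linalg.inv(K)@np.array([uv[0],uv[1],1.]); o=T[:3,3]
    return o+d*(z-o[2])/d[2]
def proj(K,T,P):
    p=(np.atleast_2d(P)-T[:3,3])@T[:3,:3]; p=p@K.T; return p[:,:2]/p[:,2:]
E
python3 - <<'E'
from h import *
o=manip.get_obs(); print(o['tcp_pos'],o['orientation'],o['t'])
for n in ['top','side']:
    K,T=cam(n); print(n,K[0,0],T.round(3).tolist())
    cv2.imwrite(f'pics/{n}0.png',manip.get_image(n))
    for t in ['cartridge','bin','dock','carriage','lever','jaw','presser']:
        r=manip.outline_of(t,n)
        print(t,[(round(x['score'],2),np.round(x['location']).tolist(),int(x['mask'].sum())) for x in r[:4]])
print(manip.get_calibration('wrist'))
E
```

```text
[0.17075268 0.54855678 0.23044382] [-1.62554462e-04  1.50326293e-01  9.88635999e-01 -9.17395916e-04] 0.0
top 539.0250854731931 [[-0.031, -0.991, 0.129, 0.406], [-0.999, 0.032, 0.004, 0.002], [-0.008, -0.129, -0.992, 1.285], [0.0, 0.0, 0.0, 1.0]]
cartridge [(0.7, [377.0, 223.0], 432)]
bin [(0.59, [419.0, 230.0], 3688)]
dock [(0.95, [248.0, 230.0], 3614), (0.68, [232.0, 336.0], 3800), (0.48, [381.0, 160.0], 517)]
carriage [(0.81, [258.0, 224.0], 1016), (0.6, [239.0, 336.0], 1087), (0.57, [145.0, 214.0], 1187), (0.47, [378.0, 223.0], 436)]
lever [(0.71, [143.0, 196.0], 140), (0.52, [253.0, 209.0], 121)]
jaw [(0.95, [136.0, 219.0], 3811), (0.8, [234.0, 339.0], 3932), (0.7, [249.0, 231.0], 3525), (0.47, [409.0, 223.0], 504)]
presser [(0.78, [255.0, 224.0], 1080), (0.75, [142.0, 212.0], 1112), (0.66, [239.0, 336.0], 1078)]
side 623.722882857959 [[-0.969, -0.17, 0.179, 0.259], [-0.247, 0.694, -0.676, 1.108], [-0.01, -0.7, -0.714, 1.241], [0.0, 0.0, 0.0, 1.0]]
cartridge [(0.72, [306.0, 207.0], 198)]
bin [(0.58, [316.0, 198.0], 2640), (0.45, [263.0, 196.0], 620)]
dock [(0.85, [275.0, 303.0], 
[... 264 characters left out ...]
359.0, 310.0], 97)]
jaw [(0.89, [230.0, 375.0], 2009), (0.74, [371.0, 341.0], 2913), (0.35, [272.0, 290.0], 816), (0.35, [230.0, 263.0], 813)]
presser [(0.92, [277.0, 285.0], 792), (0.84, [372.0, 322.0], 901), (0.69, [228.0, 372.0], 1196)]
{'fx': 372.32720298107324, 'fy': 372.32720298107324, 'cx': 317.27367539279254, 'cy': 241.13445903017634, 'T_tool_cam': array([[ 2.96417526e-04, -9.45475819e-01, -3.25692166e-01,
         8.42476021e-02],
       [ 9.99999952e-01,  3.08815572e-04,  1.36320641e-05,
        -6.54100075e-04],
       [ 8.76900255e-05, -3.25692155e-01,  9.45475866e-01,
        -1.43362219e-01],
       [ 0.00000000e+00,  0.00000000e+00,  0.00000000e+00,
         1.00000000e+00]])}
```

View pics/top0.png

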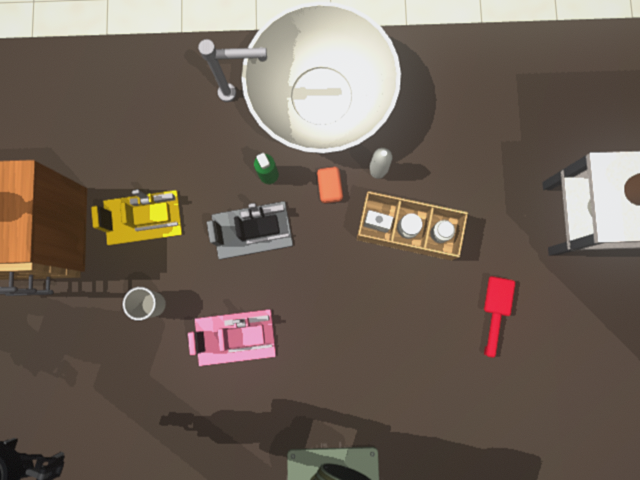

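View pics/side0.png

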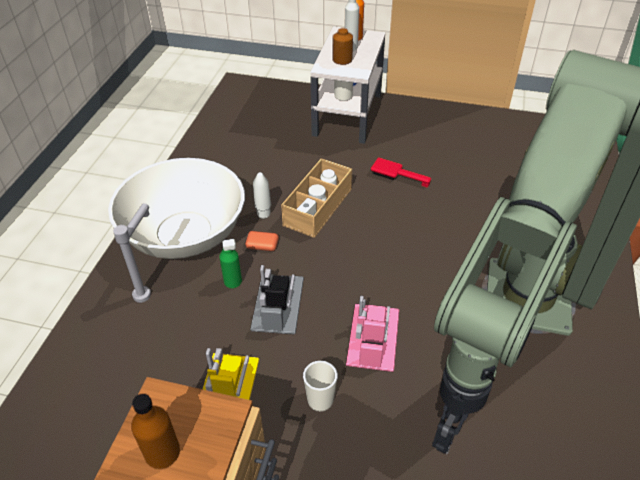

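The grey dock (centre about 248,230) is the target. Its jaw faces image-left, which is +y. The cartridge is in the bin's left compartment (377,220). Pink and yellow docks are decoys.

```bash
python3 - <<'E'
from h import *
K,T=cam('top'); manip.get_image('top')
def rect(mask,z):
    pts=np.argwhere(mask)[:,::-1].astype(float)
    P=np.array([ray(K,T,p,z)[:2] for p in pts]).astype(np.float32)
    return cv2.minAreaRect(P)
for t,z,k in [('bin',.08,0),('dock',.02,0),('cartridge',.07,0)]:
    for r in manip.outline_of(t,'top')[:1]:
        print(t,r['location'],rect(r['mask'],z))
for t,z,uv in [('dockcorners',.008,[(208,224),(217,258),(292,243),(286,203)]),('binrim',.08,[(367,192),(467,212),(461,258),(359,238)])]:
    P=np.array([ray(K,T,p,z)[:2] for p in uv]); print(t,P.round(3).tolist(),cv2.minAreaRect(P.astype(np.float32)))
E
```

```text
bin [418.1, 231.9] ((0.5953591465950012, -0.19592906534671783), (0.23617297410964966, 0.11751483380794525), 75.58614349365234)
dock [231.8, 337.8] ((0.356355220079422, 0.22706209123134613), (0.11243700236082077, 0.19880937039852142), 4.967572212219238)
cartridge [376.9, 222.0] ((0.6108067631721497, -0.12149737030267715), (0.059830039739608765, 0.03888038545846939), 71.95428466796875)
dockcorners [[0.627, 0.28], [0.545, 0.259], [0.575, 0.079], [0.673, 0.092]] ((0.6023834347724915, 0.17446589469909668), (0.09796229004859924, 0.1940760612487793), 13.481610298156738)
binrim [[0.677, -0.099], [0.623, -0.323], [0.519, -0.303], [0.572, -0.076]] ((0.5981135964393616, -0.2010272741317749), (0.23463422060012817, 0.10764023661613464), 76.92782592773438)
```

```bash
python3 -m crank '[[-1,0.029,-0.027,0,0,0,-0.077],[-1,0.029,-0.027,0,0,0,-0.077],[-1,0.029,-0.027,0,0,0,-0.077],[-1,0.029,-0.027,0,0,0,-0.077],[-1,0.029,-0.027,0,0,0,-0.077],[-1,0.029,-0.027,0,0,0,-0.077],[-1,0.029,-0.027,0,0,0,-0.077],[-1,0.029,-0.027,0,0,0,-0.077],[-1,0.029,-0.027,0,0,0,-0.077],[-1,0.029,-0.027,0,0,0,-0.077],[-1,0.029,-0.027,0,0,0,-0.077],[-1,0.029,-0.027,0,0,0,-0.077]]' && python3 -m crank '[[-1,0.029,-0.027,0,0,0,-0.077],[-1,0.029,-0.027,0,0,0,-0.077],[-1,0,0,0.01,0,0,0],[-1,0,0,0,0,0,0],[-1,0,0,0,0,0,0]]'
python3 - <<'E'
from h import *
o=manip.get_obs(); print(o['tcp_pos'],o['qpos'],o['t'])
K,T=cam('wrist'); cv2.imwrite('pics/w1.png',manip.get_image('wrist')); np.savez('w1.npz',K=K,T=T)
for t in ['dock','carriage','lever','jaw','presser']:
    print(t,[(round(x['score'],2),np.round(x['location']).tolist(),int(x['mask'].sum())) for x in manip.outline_of(t,'wrist')[:4]])
E
```

```text
t: 2.0
tcp_pos: [0.5201, 0.2234, 0.2315]
orientation: [0.0, 0.577, 0.817, 0.0]
wrist_force: [-0.1, 1.4, -0.5]
width: 0.0853
t: 2.42
tcp_pos: [0.5768, 0.1713, 0.2416]
orientation: [-0.0, 0.636, 0.771, 0.0]
wrist_force: [-0.4, 0.4, -0.8]
width: 0.085
[0.57681158 0.17125676 0.24160885] [2.69176867e-01 3.55732377e-01 1.48411669e+00 6.31300416e-04
 1.30119379e+00 7.79448894e-02] 2.4167
dock [(0.8, [350.0, 193.0], 19066), (0.61, [453.0, 10.0], 2713), (0.55, [99.0, 94.0], 24079)]
carriage [(0.88, [362.0, 222.0], 6044), (0.76, [95.0, 127.0], 7245)]
lever [(0.95, [400.0, 242.0], 837), (0.83, [100.0, 144.0], 1306)]
jaw [(0.97, [102.0, 97.0], 23850), (0.72, [356.0, 191.0], 19098), (0.68, [459.0, 12.0], 2778), (0.64, [363.0, 223.0], 5860)]
presser [(0.79, [91.0, 124.0], 7313), (0.76, [356.0, 222.0], 5947)]
```

View pics/w1.png

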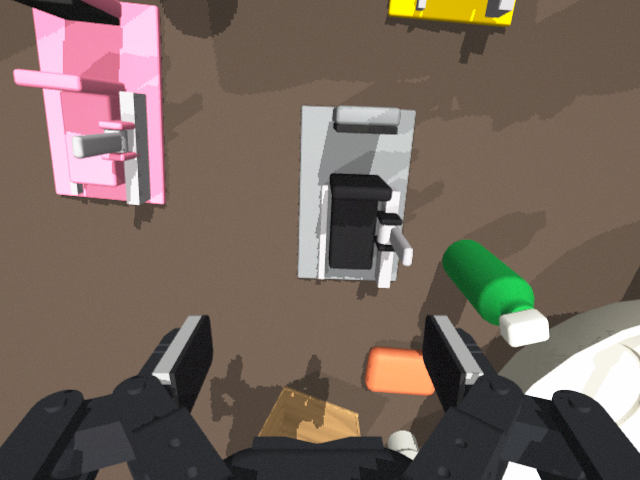

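The grey dock sits at columns 298–415 and rows 105–283, with the jaw at the top (+y). The lever is upright on the right side, near (400,240). I'll zoom in for the corners.

```bash
python3 - <<'E'
import cv2
i=cv2.imread('pics/w1.png')[95:295,285:430]
cv2.imwrite('pics/w1c.png',cv2.resize(i,None,fx=3,fy=3,interpolation=cv2.INTER_CUBIC))
E
```

```text
(no output)
```

View pics/w1c.png

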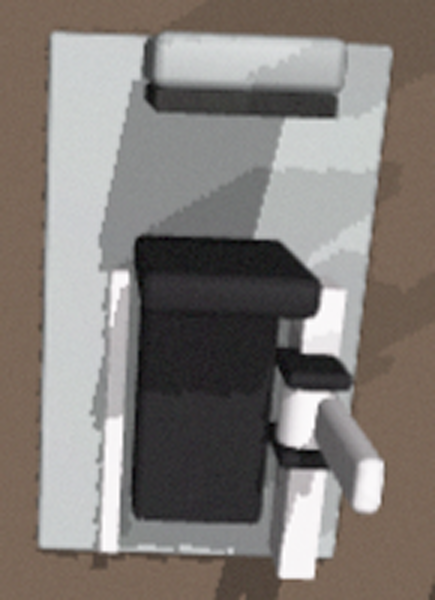

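```bash
cat > fit.py <<'E'
from h import *
from scipy.optimize import least_squares
d=np.load('w1.npz');K,T=d['K'],d['T']
print('cam',T[:3,3])
M=[(-55,90,8,52,32),(55,90,8,391,46),(-55,-90,8,40,548),(55,-90,8,333,557),
(-25,24,82,136,283),(25,24,82,320,278),(-25,70,82,150,85),(25,70,82,345,88),(-25,90,82,152,34),(25,90,82,343,42),(-22,-70,36,133,519),(22,-70,36,262,521)]
M=np.array(M,float);L=M[:,:3]/1e3;uv=M[:,3:]/3+[285,95]
def W(p,L):
    c,s=np.cos(p[2]),np.sin(p[2]); return np.c_[p[0]+c*L[:,0]-s*L[:,1],p[1]+s*L[:,0]+c*L[:,1],L[:,2]]
r=least_squares(lambda p:(proj(K,T,W(p,L))-uv).ravel(),[.6,.175,.19],loss='soft_l1')
print(r.x,np.degrees(r.x[2]));print((proj(K,T,W(r.x,L))-uv).round(1).tolist())
print('bay',W(r.x,np.array([[0,.047,.008]])),'push',W(r.x,np.array([[0,-.07,.024]])))
for z in (.113,): 
    q=ray(K,T,(285+368/3,95+495/3),z); c,s=np.cos(r.x[2]),np.sin(r.x[2]); e=q[:2]-r.x[:2]; print('tip local',c*e[0]+s*e[1],-s*e[0]+c*e[1],q)
E
python3 fit.py
```

```text
cam [0.56053003 0.2532102  0.38502563]
[0.61194329 0.17767143 0.15998386] 9.166399882324358
[[-1.9, -1.3], [0.5, -2.1], [-0.6, -0.4], [0.8, -0.5], [1.4, -0.2], [0.8, 3.4], [-0.6, 7.5], [-1.8, 8.6], [-0.1, -2.8], [1.6, -3.3], [-0.3, 3.8], [-0.3, 4.4]]
bay [[0.60445609 0.22407123 0.008     ]] push [[0.62309445 0.10856534 0.024     ]]
tip local 0.035717756657704804 -0.024279054350945902 [0.65107264 0.15939234 0.113     ]
```

```bash
sed -i 's/82,150,85/82,150,108/;s/82,345,88/82,338,113/;s/320,278/320,285/' fit.py; python3 fit.py
python3 -m crank '[[-1,0.003,-0.0375,0,0,0,-0.05],[-1,0.003,-0.0375,0,0,0,-0.05],[-1,0.003,-0.0375,0,0,0,-0.05],[-1,0.003,-0.0375,0,0,0,-0.05],[-1,0.003,-0.0375,0,0,0,-0.05],[-1,0.003,-0.0375,0,0,0,-0.05],[-1,0.003,-0.0375,0,0,0,-0.05],[-1,0.003,-0.0375,0,0,0,-0.05],[-0.2,0,0,0,0,0,0],[-0.2,0,0,0,0,0,0],[-0.2,0,0,0,0,0,0]]'
python3 - <<'E'
from h import *
K,T=cam('wrist'); im=manip.get_image('wrist');cv2.imwrite('pics/w2.png',im); np.savez('w2.npz',K=K,T=T)
for t in ['cartridge','bin']:
    for x in manip.outline_of(t,'wrist')[:2]:
        P=np.array([ray(K,T,p,.07)[:2] for p in np.argwhere(x['mask'])[:,::-1]]).astype(np.float32)
        print(t,round(x['score'],2),x['location'],ray(K,T,x['location'],.07),cv2.minAreaRect(P))
E
```

```text
cam [0.56053003 0.2532102  0.38502563]
[0.61187214 0.17721912 0.16089261] 9.218467429179166
[[-2.1, -0.8], [0.2, -1.7], [-0.6, 0.0], [0.7, -0.2], [1.2, 0.4], [0.6, 1.5], [-0.9, 0.4], [0.2, 0.8], [-0.4, -2.2], [1.2, -2.7], [-0.4, 4.2], [-0.4, 4.7]]
bay [[0.60434277 0.2236121  0.008     ]] push [[0.62308609 0.1081232  0.024     ]]
tip local 0.035838375023568056 -0.02387643734942888 [0.65107264 0.15939234 0.113     ]
t: 3.63
tcp_pos: [0.6007, -0.1282, 0.2412]
orientation: [-0.0, 0.777, 0.63, 0.0]
wrist_force: [-0.4, 0.8, -0.1]
width: 0.0524
cartridge 0.89 [334.3, 202.6] [ 0.61682366 -0.12111048  0.07      ] ((0.6177420020103455, -0.12097891420125961), (0.06390553712844849, 0.031089533120393753), 72.74139404296875)
bin 0.79 [340.9, 248.4] [ 0.61455036 -0.16363594  0.07      ] ((0.6041353344917297, -0.2004539966583252), (0.24730493128299713, 0.10872045904397964), 76.15587615966797)
bin 0.38 [417.9, 49.5] [ 0.70168658 -0.017748    0.07      ] ((0.7005513906478882, -0.01915876381099224), (0.07398729026317596, 0.047829098999500275), 5.145348072052002)
```

View pics/w2.png

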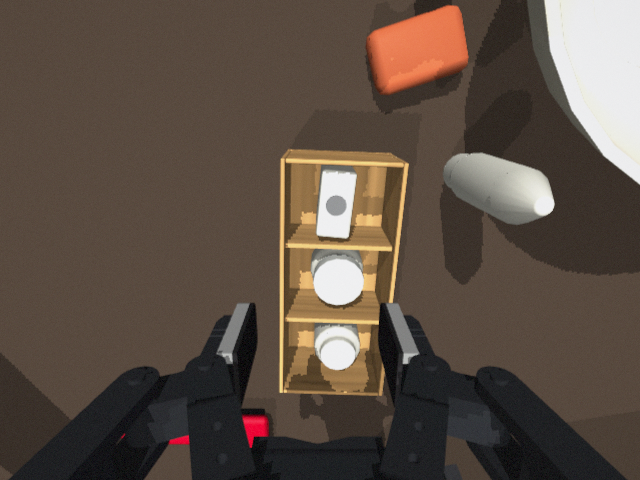

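The cartridge top is at (337,204), at about world (0.617, -0.121) with its long axis at 73°. I'll align and descend.

```bash
python3 -m crank '[[-0.17,0.0165,0.007,-0.03,0,0,-0.09],[-0.17,0,0,-0.035,0,0,0],[-0.17,0,0,-0.035,0,0,0],[-0.17,0,0,-0.035,0,0,0],[-0.17,0,0,-0.03,0,0,0],[-0.17,0,0,-0.025,0,0,0],[-0.17,0,0,-0.019,0,0,0],[-0.17,0,0,0,0,0,0]]' && python3 -m crank '[[1,0,0,0,0,0,0],[1,0,0,0,0,0,0],[1,0,0,0,0,0,0],[1,0,0,0,0,0,0],[1,0,0,0,0,0,0],[1,0,0,0,0,0,0]]' 40
```

```text
t: 4.45
tcp_pos: [0.6194, -0.1208, 0.036]
orientation: [0.002, 0.804, 0.595, 0.001]
wrist_force: [-2.0, 0.3, 15.7]
width: 0.0501
t: 4.95
tcp_pos: [0.6187, -0.1207, 0.0343]
orientation: [0.001, 0.804, 0.595, 0.001]
wrist_force: [-0.9, 0.9, 8.0]
width: 0.0299
```

```bash
python3 -m crank '[[1,0,0,0.01,0,0,0],[1,0,0,0.02,0,0,0],[1,0,0,0.02,0,0,0],[1,0,0,0.03,0,0,0],[1,0,0,0.03,0,0,0],[1,0,0,0.03,0,0,0],[1,0,0,0,0,0,0],[1,0,0,0,0,0,0],[1,0,0,0,0,0,0]]'
python3 - <<'E'
from h import *
cv2.imwrite('pics/w3.png',manip.get_image('wrist'))
i=manip.get_image('side')[100:340,180:460]; cv2.imwrite('pics/s3.png',cv2.resize(i,None,fx=2.5,fy=2.5))
K,T=cam('top');manip.get_image('top')
for t in ['soap','tube','sprayer','jar','tin']:
    for x in manip.outline_of(t,'top')[:1]: print(t,x['score'],x['location'],ray(K,T,x['location'],.02))
E
```

```text
t: 5.7
tcp_pos: [0.6163, -0.1211, 0.1709]
orientation: [-0.001, 0.804, 0.594, -0.001]
wrist_force: [-0.8, -0.6, -3.0]
width: 0.0293
soap 0.86 [330.9, 185.8] [ 0.70861314 -0.0180292   0.02      ]
sprayer 0.65 [263.1, 168.0] [0.7579185  0.14399574 0.02      ]
jar 0.89 [407.5, 224.7] [ 0.60819028 -0.19667456  0.02      ]
tin 0.7 [449.2, 231.6] [ 0.58844176 -0.29444812  0.02      ]
```

View pics/s3.png

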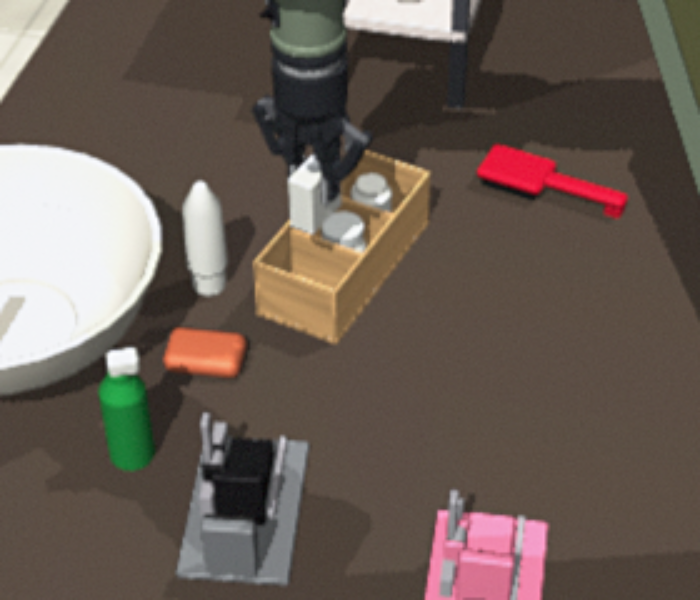

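```bash
python3 -m crank '[[1,-0.0208,0.0151,0,0,0,-0.098],[1,-0.0208,0.0151,0,0,0,-0.098],[1,-0.0208,0.0151,0,0,0,-0.098],[1,-0.0208,0.0151,0,0,0,-0.098],[1,-0.0208,0.0151,0,0,0,-0.098],[1,-0.0208,0.0151,0,0,0,-0.098],[1,-0.0208,0.0151,0,0,0,-0.098],[1,-0.0208,0.0151,0,0,0,-0.098],[1,0,0,-0.03,0,0,0],[1,0,0,-0.03,0,0,0],[1,0,0,-0.03,0,0,0],[1,0,0,-0.03,0,0,0]]' && python3 -m crank '[[1,0,0,-0.01,0,0,0],[1,0,0,-0.004,0,0,0],[1,0,0,-0.003,0,0,0],[1,0,0,-0.003,0,0,0],[1,0,0,0,0,0,0]]'
```

```text
t: 7.1
tcp_pos: [0.4514, -0.0011, 0.0518]
orientation: [0.0, 0.97, 0.242, 0.001]
wrist_force: [-1.0, 0.3, -3.8]
width: 0.0296
t: 7.52
tcp_pos: [0.4517, -0.0012, 0.0328]
orientation: [0.0, 0.97, 0.241, 0.001]
wrist_force: [-0.4, -0.1, -2.8]
width: 0.0296
```

```bash
python3 -m crank '[[1,0,0,-0.0015,0,0,0],[1,0,0,-0.0015,0,0,0],[1,0,0,0,0,0,0]]'
```

```text
t: 7.77
tcp_pos: [0.4519, -0.0012, 0.0303]
orientation: [0.0, 0.97, 0.241, 0.001]
wrist_force: [-0.0, 0.1, 2.7]
width: 0.0298
```

```bash
python3 -m crank '[[-0.2,0,0,0,0,0,0],[-0.2,0,0,0,0,0,0],[-0.2,0,0,0,0,0,0],[-0.2,0,0,0,0,0,0],[-0.2,0,0,0.01,0,0,0],[-0.2,0,0,0.03,0,0,0],[-0.5,0,0,0.03,0,0,0],[-1,0,0,0.03,0,0,0.1],[-1,0,0,0,0,0,0.123],[-1,0,0,0,0,0,0.123],[-1,0,0,0,0,0,0.123],[-1,0,0,0,0,0,0.123]]' && python3 -m crank '[[-1,0,0,0,0,0,0.123],[-1,0,0,0,0,0,0.123],[-1,0,0,0,0,0,0.123],[-1,0,0,0,0,0,0.123],[-1,0,0,0,0,0,0.123],[-1,0,0,0,0,0,0.123],[-1,0,0,0,0,0,0.123],[-1,0,0,0,0,0,0.117],[-1,0,0,0,0,0,0],[-1,0,0,0,0,0,0]]'
python3 - <<'E'
from h import *
K,T=cam('wrist'); im=manip.get_image('wrist');cv2.imwrite('pics/w4.png',im)
for x in manip.outline_of('cartridge','wrist')[:2]:
        m=x['mask'];P=np.array([ray(K,T,p,.066)[:2] for p in np.argwhere(m)[:,::-1]]).astype(np.float32)
        print(round(x['score'],2),x['location'],ray(K,T,x['location'],.066),cv2.minAreaRect(P))
E
```

```text
t: 8.77
tcp_pos: [0.4509, -0.0012, 0.1296]
orientation: [0.0, 0.856, 0.517, 0.0]
wrist_force: [0.5, 0.2, 0.4]
width: 0.0854
t: 9.6
tcp_pos: [0.4509, -0.0012, 0.1293]
orientation: [-0.0, 0.517, 0.856, -0.0]
wrist_force: [-0.3, -0.1, -0.5]
width: 0.0852
0.89 [314.7, 251.8] [0.44632054 0.00302345 0.066     ] ((0.4457393288612366, 0.004950337111949921), (0.05925477296113968, 0.044662199914455414), 27.76791763305664)
```

View pics/w4.png

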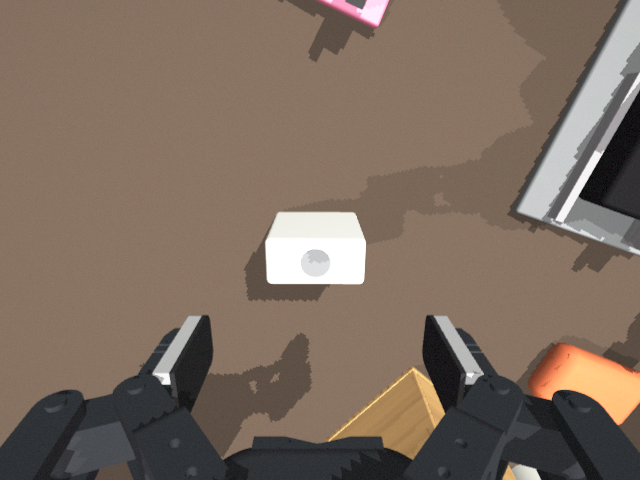

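It stands upright with its top centre at about (315,262), square to the jaws. I'll regrip it on the narrow ends.

```bash
python3 -m crank '[[-1,0,0,-0.03,0,0,0],[-1,0,0,-0.03,0,0,0],[-1,0,0,-0.03,0,0,0],[-1,0,0,-0.015,0,0,0],[-1,0,0,0,0,0,0],[1,0,0,0,0,0,0],[1,0,0,0,0,0,0],[1,0,0,0,0,0,0],[1,0,0,0,0,0,0],[1,0,0,0,0,0,0]]' 40 && python3 -m crank '[[1,0,0,0.01,0,0,0],[1,0,0,0.03,0,0,0],[1,0,0,0.04,0,0,0],[1,0,0,0.04,0,0,0],[1,0,0,0,0,0,0],[1,0,0,0,0,0,0]]'
python3 -c "
from h import *
print('bottom ray check'); K,T=cam('wrist'); o=manip.get_obs(); print(o['tcp_pos'],o['orientation'],o['width'])
p=ray(K,T,(315,262),.066)
"
```

```text
t: 10.53
tcp_pos: [0.452, -0.0012, 0.0256]
orientation: [0.001, 0.516, 0.857, 0.001]
wrist_force: [-0.2, -0.1, 5.5]
width: 0.0595
t: 11.03
tcp_pos: [0.4524, -0.0012, 0.1466]
orientation: [0.003, 0.516, 0.857, 0.002]
wrist_force: [0.0, -0.2, -4.2]
width: 0.0595
bottom ray check
[ 0.45237766 -0.00115536  0.14658751] [0.00265765 0.51581062 0.85669706 0.00157662] 0.05946653279007335
```

```bash
python3 -m crank '[[1,0.019,0.0281,0.006,0,0,-0.041],[1,0.019,0.0281,0.006,0,0,-0.041],[1,0.019,0.0281,0.006,0,0,-0.041],[1,0.019,0.0281,0.006,0,0,-0.041],[1,0.019,0.0281,0,0,0,-0.041],[1,0.019,0.0281,0,0,0,-0.041],[1,0.019,0.0281,0,0,0,-0.041],[1,0.019,0.0281,0,0,0,-0.041],[1,0,0,0,0,0,0],[1,0,0,0,0,0,0]]'
python3 - <<'E'
from h import *
K,T=cam('wrist'); im=manip.get_image('wrist'); np.savez('w5.npz',K=K,T=T); cv2.imwrite('pics/w5.png',im)
from fit import W
D=[.61187,.17722,.16089]
for L in [(-55,90,8),(55,90,8),(-55,-90,8),(-25,70,82),(25,70,82),(-25,24,82),(25,24,82)]:
    uv=proj(K,T,W(D,np.array([L])/1e3))[0]; print(L,uv.round(1)); cv2.circle(im,tuple(int(v) for v in uv),3,(0,0,255),1)
cv2.imwrite('pics/w5o.png',im)
E
```

```text
t: 11.87
tcp_pos: [0.6022, 0.2247, 0.165]
orientation: [-0.001, 0.648, 0.762, -0.002]
wrist_force: [-0.5, -0.2, -3.0]
width: 0.0594
cam [0.56053003 0.2532102  0.38502563]
[0.61187214 0.17721912 0.16089261] 9.218467429179166
[[-2.1, -0.8], [0.2, -1.7], [-0.6, 0.0], [0.7, -0.2], [1.2, 0.4], [0.6, 1.5], [-0.9, 0.4], [0.2, 0.8], [-0.4, -2.2], [1.2, -2.7], [-0.4, 4.2], [-0.4, 4.7]]
bay [[0.60434277 0.2236121  0.008     ]] push [[0.62308609 0.1081232  0.024     ]]
tip local 0.035838375023568056 -0.02387643734942888 [0.65107264 0.15939234 0.113     ]
(-55, 90, 8) [252.5 168. ]
(55, 90, 8) [390.2 168.2]
(-55, -90, 8) [263.1 357.6]
(-25, 70, 82) [282.  216.8]
(25, 70, 82) [361.5 216.9]
(-25, 24, 82) [284.1 283.1]
(25, 24, 82) [358.8 283.4]
```

View pics/w5o.png

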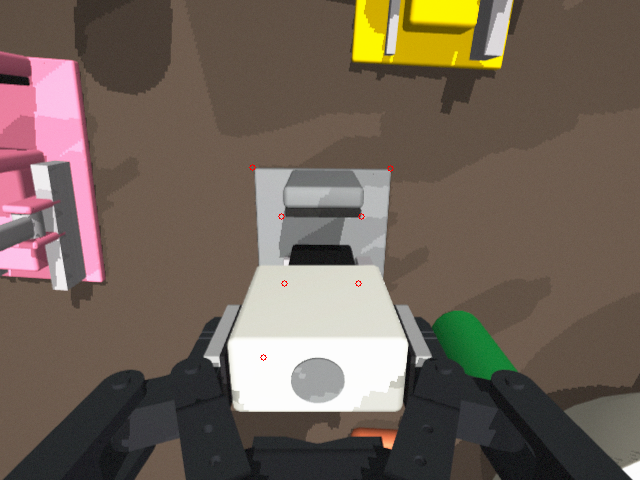

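The fit overlay agrees within about 2 px. I'll apply a small correction and lower into the bay.

```bash
python3 -m crank '[[1,0.0025,-0.001,-0.02,0,0,0],[1,0,0,-0.025,0,0,0],[1,0,0,-0.025,0,0,0],[1,0,0,-0.02,0,0,0],[1,0,0,-0.015,0,0,0],[1,0,0,-0.015,0,0,0],[1,0,0,-0.005,0,0,0],[1,0,0,0,0,0,0]]' && python3 -m crank '[[1,0,0,-0.002,0,0,0],[1,0,0,-0.002,0,0,0],[1,0,0,0,0,0,0]]'
```

```text
t: 12.58
tcp_pos: [0.6035, 0.2211, 0.0413]
orientation: [-0.001, 0.649, 0.761, -0.002]
wrist_force: [-0.3, -0.0, -2.0]
width: 0.0598
t: 12.83
tcp_pos: [0.6058, 0.2226, 0.04]
orientation: [0.0, 0.649, 0.761, 0.001]
wrist_force: [-0.4, 0.1, -2.7]
width: 0.0594
```

```bash
python3 -m crank '[[1,0,0,-0.002,0,0,0],[1,0,0,-0.002,0,0,0],[1,0,0,0,0,0,0]]' ; python3 -m crank '[[1,0,0,-0.0015,0,0,0],[1,0,0,0,0,0,0],[1,0,0,0,0,0,0]]'
```

```text
t: 13.08
tcp_pos: [0.6054, 0.2226, 0.0353]
orientation: [-0.0, 0.649, 0.761, -0.0]
wrist_force: [-0.9, -0.8, -2.7]
width: 0.0599
t: 13.33
tcp_pos: [0.6055, 0.2227, 0.0338]
orientation: [0.0, 0.649, 0.761, 0.0]
wrist_force: [-0.6, -0.2, -3.9]
width: 0.0598
```

```bash
python3 -m crank '[[1,0,0,-0.0015,0,0,0],[1,0,0,0,0,0,0],[1,0,0,0,0,0,0]]' ; python3 -m crank '[[1,0,0,-0.0015,0,0,0],[1,0,0,0,0,0,0],[1,0,0,0,0,0,0]]'
```

```text
t: 13.58
tcp_pos: [0.6056, 0.2227, 0.0336]
orientation: [0.0, 0.649, 0.761, 0.0]
wrist_force: [-3.1, -1.2, 5.5]
width: 0.0596
t: 13.83
tcp_pos: [0.6056, 0.2228, 0.0336]
orientation: [0.0, 0.649, 0.761, 0.001]
wrist_force: [-4.4, -1.8, 13.4]
width: 0.0594
```

The cartridge is set down and held in contact with the floor. Next I release, rise and go behind the carriage with the fingers shut.

```bash
python3 -m crank '[[1,0,0,0.002,0,0,0],[1,0,0,0,0,0,0],[-1,0,0,0,0,0,0],[-1,0,0,0,0,0,0],[-1,0,0,0,0,0,0],[-1,0,0,0,0,0,0],[-1,0,0,0,0,0,0],[-1,0,0,0.02,0,0,0],[-1,0,0,0.03,0,0,0],[-1,0,0,0.035,0,0,0],[-1,0,0,0.035,0,0,0],[-1,0,0,0,0,0,0]]' && python3 -m crank '[[1,0.006,-0.036,0,0,0,0],[1,0.006,-0.036,0,0,0,0],[1,0.006,-0.036,0,0,0,0],[1,0.006,-0.036,0,0,0,0],[1,0,0,0,0,0,0],[1,0,0,0,0,0,0]]'
python3 - <<'E'
from h import *
o=manip.get_obs();K,T=cam('wrist'); im=manip.get_image('wrist'); np.savez('w6.npz',K=K,T=T); cv2.imwrite('pics/w6.png',im); print(o['width'])
E
```

```text
t: 14.83
tcp_pos: [0.6095, 0.224, 0.1608]
orientation: [0.004, 0.649, 0.761, 0.006]
wrist_force: [1.4, 0.5, 1.1]
width: 0.0855
t: 15.33
tcp_pos: [0.6297, 0.0768, 0.1526]
orientation: [-0.0, 0.65, 0.76, 0.0]
wrist_force: [-0.3, 0.6, -1.6]
width: 0.0125
0.012546123461097337
```

View pics/w6.png

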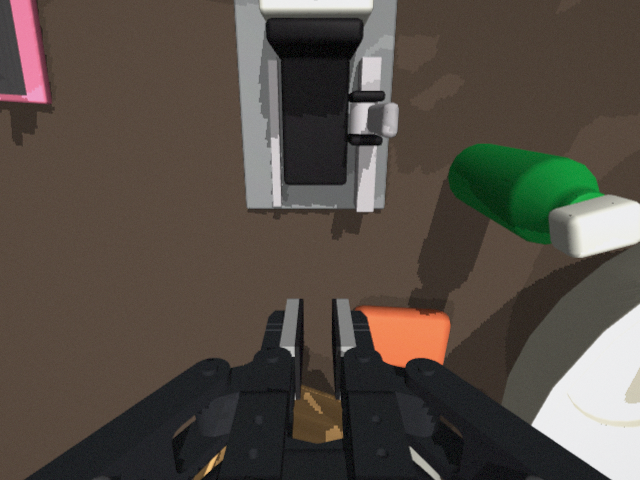

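The cartridge stands in the bay (top of image). The carriage's rear edge is at row 184, columns 284–346, in line with the fingers. I'll descend.

```bash
python3 - <<'E'
from h import *
d=np.load('w6.npz')
print([ray(d['K'],d['T'],p,.036).round(4).tolist() for p in [(284,184),(346,184)]], [ray(d['K'],d['T'],p,.008).round(4).tolist() for p in [(247,209),(386,209)]])
E
python3 -m crank '[[1,0,0,-0.035,0,0,0],[1,0,0,-0.035,0,0,0],[1,0,0,-0.035,0,0,0],[1,0,0,-0.02,0,0,0],[1,0,0,-0.008,0,0,0],[1,0,0,-0.003,0,0,0],[1,0,0,0,0,0,0],[1,0,0,0,0,0,0]]'
```

```text
[[0.6006, 0.109, 0.036], [0.6435, 0.1158, 0.036]] [[0.5723, 0.0792, 0.008], [0.6814, 0.0964, 0.008]]
t: 16.05
tcp_pos: [0.6308, 0.0794, 0.0184]
orientation: [0.001, 0.648, 0.761, 0.001]
wrist_force: [0.2, 0.6, 1.1]
width: -0.0
```

```bash
python3 -m crank '[[1,-0.0022,0.009,0,0,0,0],[1,-0.001,0.006,0,0,0,0],[1,0,0,0,0,0,0],[1,0,0,0,0,0,0]]' && python3 -m crank '[[1,-0.0005,0.003,0,0,0,0],[1,-0.0005,0.003,0,0,0,0],[1,-0.0005,0.003,0,0,0,0],[1,0,0,0,0,0,0]]'&& python3 -m crank '[[1,-0.0005,0.003,0,0,0,0],[1,-0.0003,0.002,0,0,0,0],[1,-0.0003,0.002,0,0,0,0],[1,0,0,0,0,0,0],[1,0,0,0,0,0,0]]'
```

```text
t: 16.38
tcp_pos: [0.6265, 0.0944, 0.0176]
orientation: [0.0, 0.648, 0.761, 0.001]
wrist_force: [-0.4, 0.3, -0.6]
width: -0.0001
t: 16.72
tcp_pos: [0.6249, 0.1024, 0.0169]
orientation: [0.0, 0.648, 0.761, -0.0]
wrist_force: [0.2, -1.6, 0.3]
width: -0.0
t: 17.13
tcp_pos: [0.624, 0.1083, 0.017]
orientation: [0.001, 0.649, 0.761, -0.001]
wrist_force: [0.6, -5.2, 0.9]
width: -0.0002
```

```bash
python3 -m crank '[[1,-0.0003,0.002,0,0,0,0],[1,-0.0003,0.002,0,0,0,0],[1,0,0,0,0,0,0]]' && python3 -m crank '[[1,-0.0002,0.001,0,0,0,0],[1,0,0,0,0,0,0]]' && python3 -m crank '[[1,-0.0002,0.001,0,0,0,0],[1,0,0,0,0,0,0]]'&& python3 -m crank '[[1,-0.0002,0.001,0,0,0,0],[1,0,0,0,0,0,0]]'
```

```text
t: 17.38
tcp_pos: [0.6234, 0.1121, 0.017]
orientation: [0.001, 0.649, 0.761, -0.001]
wrist_force: [0.6, -5.9, 1.7]
width: 0.0001
t: 17.55
tcp_pos: [0.6233, 0.113, 0.0169]
orientation: [0.001, 0.649, 0.761, -0.001]
wrist_force: [1.1, -7.0, 1.8]
width: -0.0003
t: 17.72
tcp_pos: [0.6232, 0.1135, 0.017]
orientation: [0.001, 0.648, 0.761, -0.001]
wrist_force: [1.4, -8.4, 1.1]
width: 0.0
t: 17.88
tcp_pos: [0.6231, 0.1138, 0.017]
orientation: [0.002, 0.648, 0.761, -0.001]
wrist_force: [2.0, -10.8, 2.1]
width: 0.0001
```

```bash
python3 -m crank '[[1,-0.0001,0.0008,0,0,0,0],[1,0,0,0,0,0,0],[1,0,0,0,0,0,0]]'
python3 - <<'E'
from h import *
K,T=cam('wrist'); im=manip.get_image('wrist'); np.savez('w7.npz',K=K,T=T); cv2.imwrite('pics/w7.png',im)
s=manip.get_image('side')[250:350,230:320]; s=cv2.resize(s,(432,480),interpolation=cv2.INTER_CUBIC)
cv2.imwrite('pics/w7v.png',cv2.resize(np.hstack([im[:,120:480],s]),(792,480)))
E
```

```text
t: 18.13
tcp_pos: [0.6232, 0.1139, 0.017]
orientation: [0.002, 0.648, 0.761, -0.002]
wrist_force: [1.6, -12.5, 1.5]
width: -0.0003
```

View pics/w7v.png

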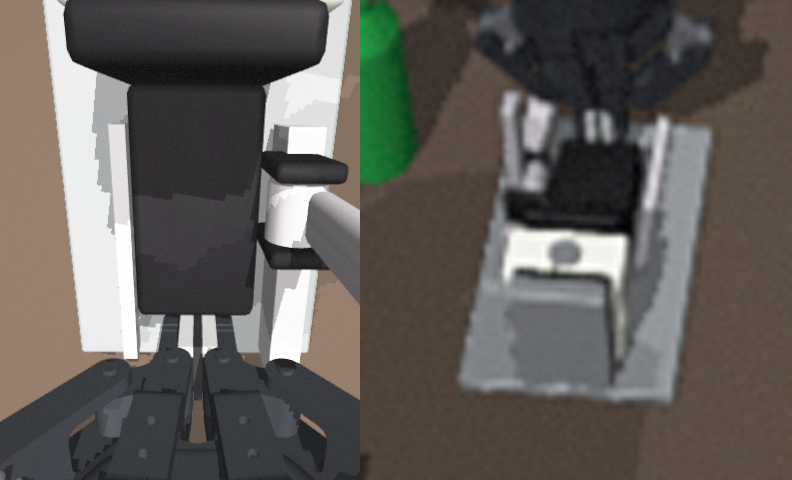

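The side view shows the cartridge snug between presser and jaw at about 6 N net squeeze. I'll press slightly more, then retreat and rise, and work out the lever position.

```bash
python3 -m crank '[[1,-0.0001,0.0008,0,0,0,0],[1,0,0,0,0,0,0],[1,0,0,0,0,0,0],[1,0,0,0,0,0,0]]' && python3 -m crank '[[1,0.001,-0.006,0,0,0,0],[1,0.002,-0.01,0,0,0,0],[1,0,0,0.03,0,0,0],[1,0,0,0.04,0,0,0],[1,0,0,0.04,0,0,0],[1,0,0,0.04,0,0,0],[1,0,0,0.04,0,0,0],[1,0,0,0,0,0,0],[1,0,0,0,0,0,0]]'
python3 - <<'E'
from h import *
D=np.array([.61237,.17722]);c,s=np.cos(.161),np.sin(.161)
loc=lambda q:((c*(q[0]-D[0])+s*(q[1]-D[1])).round(4),(-s*(q[0]-D[0])+c*(q[1]-D[1])).round(4))
d=np.load('w7.npz')
print('pivot',loc(ray(d['K'],d['T'],(408,212),.047)),'rear',[loc(ray(d['K'],d['T'],p,.036)) for p in [(258,313),(372,313)]])
K,T=cam('wrist'); im=manip.get_image('wrist'); np.savez('w8.npz',K=K,T=T); cv2.imwrite('pics/w8.png',im)
for t in ['lever','sprayer','cartridge']:
  for x in manip.outline_of(t,'wrist')[:2]:
    ys,xs=np.nonzero(x['mask']); print(t,round(x['score'],2),x['location'],xs.min(),xs.max(),ys.min(),ys.max())
E
```

```text
t: 18.57
tcp_pos: [0.6231, 0.1141, 0.017]
orientation: [0.002, 0.648, 0.762, -0.002]
wrist_force: [2.3, -14.5, 2.0]
width: -0.0001
t: 19.32
tcp_pos: [0.6267, 0.1025, 0.21]
orientation: [0.002, 0.649, 0.761, 0.003]
wrist_force: [-0.5, 0.4, -1.4]
width: 0.0003
pivot (np.float64(0.0285), np.float64(-0.0098)) rear [(np.float64(-0.0223), np.float64(-0.0521)), (np.float64(0.0208), np.float64(-0.0522))]
lever 0.98 [359.7, 138.2] 341 376 124 154
lever 0.98 [14.1, 43.9] 0 35 26 59
sprayer 0.9 [481.5, 212.1] 423 544 168 261
cartridge 0.8 [314.0, 40.1] 269 360 12 66
```

View pics/w8.png

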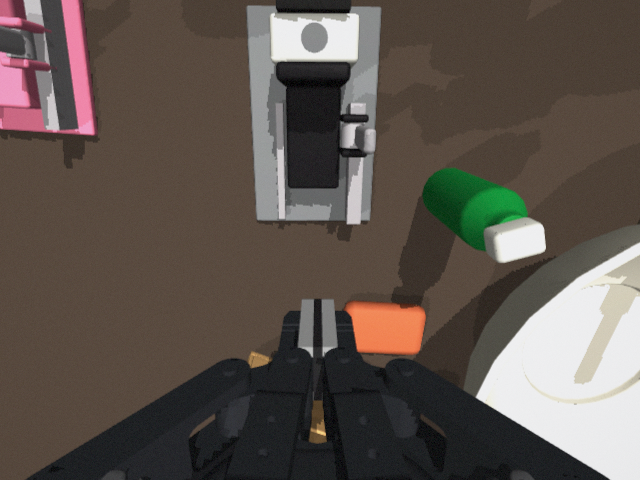

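The cartridge is clamped between presser and jaw at the top of the image. The lever tip is at (370,140), and the sprayer base is near (450,190).

```bash
python3 - <<'E'
from h import *
D=np.array([.61237,.17722]);c,s=np.cos(.161),np.sin(.161)
loc=lambda q:((c*(q[0]-D[0])+s*(q[1]-D[1])).round(4),(-s*(q[0]-D[0])+c*(q[1]-D[1])).round(4))
d=np.load('w8.npz');f=lambda uv,z:loc(ray(d['K'],d['T'],uv,z))
print('tip',f((370,140),.113),'hinge',f((354,136),.047),'sprayer base',f((445,188),.02),'sprayer top',f((515,240),.145))
E
```

```text
tip (np.float64(0.0354), np.float64(-0.0085)) hinge (np.float64(0.032), np.float64(-0.0098)) sprayer base (np.float64(0.1185), np.float64(-0.0569)) sprayer top (np.float64(0.1195), np.float64(-0.064))
```

```bash
python3 -m crank '[[1,0.0162,0.0252,0,0,0,0],[1,0.0162,0.0252,0,0,0,0],[1,0.0162,0.0252,0,0,0,0],[1,0,0,0,0,0,0],[1,0,0,-0.03,0,0,0],[1,0,0,-0.03,0,0,0],[1,0,0,-0.03,0,0,0],[1,0,0,-0.025,0,0,0],[1,0,0,0,0,0,0],[1,0,0,0,0,0,0]]'
```

```text
t: 20.35
tcp_pos: [0.6724, 0.1772, 0.0894]
orientation: [-0.002, 0.649, 0.761, -0.002]
wrist_force: [0.7, 0.1, 0.4]
width: 0.0
```

```bash
python3 -m crank '[[1,-0.0079,-0.0013,0,0,0,0],[1,-0.0079,-0.0013,0,0,0,0],[1,-0.0079,-0.0013,0,0,0,0]]' && python3 -m crank '[[1,-0.0079,-0.0013,-0.001,0,0,0],[1,-0.0079,-0.0013,-0.001,0,0,0],[1,-0.0079,-0.0013,-0.001,0,0,0],[1,-0.0079,-0.0013,-0.002,0,0,0],[1,0,0,0,0,0,0]]'
```

```text
t: 20.6
tcp_pos: [0.6507, 0.174, 0.0939]
orientation: [0.001, 0.649, 0.761, 0.002]
wrist_force: [1.5, 0.2, -0.8]
width: 0.0002
t: 21.02
tcp_pos: [0.6162, 0.1683, 0.0867]
orientation: [-0.001, 0.649, 0.761, -0.001]
wrist_force: [-0.1, -1.0, -0.5]
width: -0.0
```

```bash
python3 - <<'E'
from h import *
D=np.array([.61237,.17722]);c,s=np.cos(.161),np.sin(.161)
def W(x,y,z): return [D[0]+c*x-s*y,D[1]+s*x+c*y,z]
for n in ['wrist','side','top']:
  K,T=cam(n); im=manip.get_image(n); cv2.imwrite(f'pics/l_{n}.png',im)
  print(n,'fingertip',proj(K,T,manip.get_obs()['tcp_pos']).round(0))
  for th in (0,.4,.8,1.2): print(th,proj(K,T,[W(.034-.066*np.sin(th)*k,-.009,.047+.066*np.cos(th)*k) for k in (0,.5,1)]).round(0).tolist())
  for x in manip.outline_of('lever',n)[:3]:
    ys,xs=np.nonzero(x['mask']); print('lever',round(x['score'],2),x['location'],xs.min(),xs.max(),ys.min(),ys.max())
E
```

```text
wrist fingertip [[320. 315.]]
0 [[377.0, 276.0], [388.0, 307.0], [404.0, 351.0]]
0.4 [[377.0, 276.0], [359.0, 304.0], [334.0, 342.0]]
0.8 [[377.0, 276.0], [335.0, 296.0], [281.0, 322.0]]
1.2 [[377.0, 276.0], [320.0, 286.0], [256.0, 297.0]]
lever 0.71 [348.3, 292.5] 276 390 267 332
side fingertip [[276. 278.]]
0 [[265.0, 288.0], [264.0, 279.0], [263.0, 270.0]]
0.4 [[265.0, 288.0], [269.0, 280.0], [273.0, 272.0]]
0.8 [[265.0, 288.0], [274.0, 282.0], [283.0, 277.0]]
1.2 [[265.0, 288.0], [277.0, 285.0], [289.0, 283.0]]
top fingertip [[250. 221.]]
0 [[250.0, 211.0], [248.0, 209.0], [246.0, 206.0]]
0.4 [[250.0, 211.0], [249.0, 214.0], [248.0, 217.0]]
0.8 [[250.0, 211.0], [250.0, 219.0], [251.0, 228.0]]
1.2 [[250.0, 211.0], [251.0, 223.0], [253.0, 235.0]]
lever 0.69 [142.8, 195.8] 133 149 190 204
lever 0.55 [274.9, 225.7] 209 292 202 248
```

The outline puts the lever at about 0.8 rad, so it is following. Next I press it down.

```bash
python3 -m crank '[[1,-0.003,-0.0005,-0.007,0,0,0],[1,-0.003,-0.0005,-0.007,0,0,0],[1,-0.002,-0.0003,-0.007,0,0,0],[1,0,0,-0.006,0,0,0],[1,0,0,0,0,0,0]]' && python3 -m crank '[[1,0,0,-0.004,0,0,0],[1,0,0,-0.003,0,0,0],[1,0,0,0,0,0,0]]'
```

```text
t: 21.73
tcp_pos: [0.6092, 0.1672, 0.0594]
orientation: [-0.001, 0.649, 0.761, -0.001]
wrist_force: [-0.3, -0.3, 0.7]
width: 0.0001
t: 21.98
tcp_pos: [0.6089, 0.1671, 0.053]
orientation: [-0.001, 0.649, 0.761, -0.001]
wrist_force: [-5.1, -1.5, 7.8]
width: 0.0001
```

```bash
python3 -m crank '[[1,0,0,-0.002,0,0,0],[1,0,0,-0.001,0,0,0],[1,0,0,0,0,0,0]]' && python3 -m crank '[[1,0,0,-0.002,0,0,0],[1,0,0,0,0,0,0]]'&& python3 -m crank '[[1,0,0,-0.001,0,0,0],[1,0,0,0,0,0,0]]'
```

```text
t: 22.23
tcp_pos: [0.609, 0.1671, 0.0503]
orientation: [-0.001, 0.649, 0.761, -0.001]
wrist_force: [-5.2, -1.6, 10.0]
width: 0.0004
t: 22.4
tcp_pos: [0.609, 0.1672, 0.0498]
orientation: [-0.001, 0.649, 0.761, -0.001]
wrist_force: [-8.2, -2.1, 18.3]
width: -0.0003
t: 22.57
tcp_pos: [0.609, 0.1671, 0.0497]
orientation: [-0.001, 0.649, 0.761, -0.001]
wrist_force: [-9.3, -1.6, 22.6]
width: 0.0003
```

It is at a hard stop. I'll rise and check.

```bash
python3 -m crank '[[1,0,0,0.01,0,0,0],[1,0,0,0.03,0,0,0],[1,0,0,0.04,0,0,0],[1,0.005,-0.03,0.04,0,0,0],[1,0.005,-0.03,0.02,0,0,0],[1,0,-0.03,0,0,0,0],[1,0,0,0,0,0,0],[1,0,0,0,0,0,0]]'
python3 - <<'E'
from h import *
K,T=cam('wrist'); im=manip.get_image('wrist')
D=np.array([.61237,.17722]);c,s=np.cos(.161),np.sin(.161)
W=lambda x,y,z:[D[0]+c*x-s*y,D[1]+s*x+c*y,z]
for th in (1.2,1.4,1.6): print(th,proj(K,T,[W(.034-.066*np.sin(th),-.009,.047+.066*np.cos(th))]).round(0).tolist())
for t in ['lever','cartridge']:
  for x in manip.outline_of(t,'wrist')[:2]:
    ys,xs=np.nonzero(x['mask']); print(t,round(x['score'],2),x['location'],xs.min(),xs.max(),ys.min(),ys.max())
sd=manip.get_image('side')[240:340,225:325]
cv2.imwrite('pics/fin.png',np.hstack([cv2.resize(im[0:260,190:450],(400,400)),cv2.resize(sd,(400,400),interpolation=cv2.INTER_CUBIC)]))
E
```

```text
t: 23.23
tcp_pos: [0.6195, 0.0812, 0.1794]
orientation: [-0.0, 0.65, 0.76, -0.0]
wrist_force: [-0.5, 0.0, -0.5]
width: 0.0002
1.2 [[287.0, 107.0]]
1.4 [[284.0, 108.0]]
1.6 [[284.0, 108.0]]
lever 0.87 [341.0, 110.0] 286 393 95 122
lever 0.55 [6.2, 8.3] 0 14 0 20
cartridge 0.64 [331.2, 11.5] 280 384 0 23
```

View pics/fin.png

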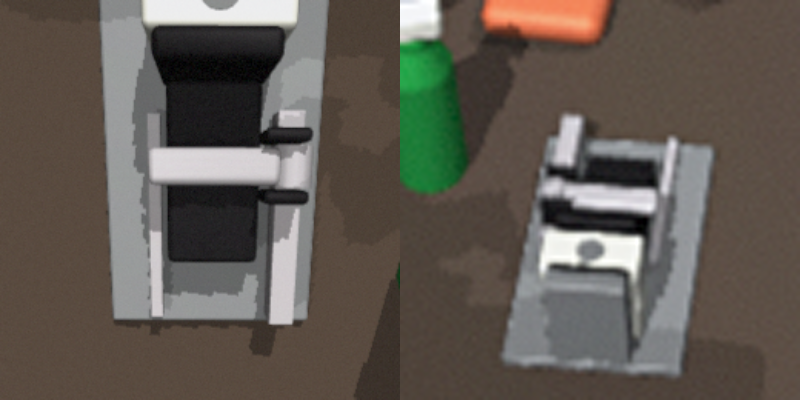

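The lever lies flat across the carriage, and fingertip height gives about 1.59 rad. The cartridge is upright and pressed against the jaw. The robot is clear, so I'm handing in.

```bash
python3 -c "
from h import *
print(manip.close_job())"
```

```text
the job is handed in; nothing more can be done
None
```

The job is handed in after about 23 s of robot time. The cartridge is in the grey dock, held against the fixed jaw, and the cam lever is down. `close_job()` gives no verdict, so the result below rests on my own checks.

**What I did:**
- I gripped the cartridge by its broad faces and lifted it out of the bin.
- I stood it on the counter and regripped it on its narrow ends. I then set it on the dock floor while still holding it; the wrist force showed contact.
- With the lever up, I pushed the carriage until the wrist force read 14.5 N. Taking off the roughly 6 N of sliding friction, the squeeze is about 8 N, well under the 30 N limit.
- I then pushed the lever over and down to its stop.

**Last checks:**
- **Lever:** the final picture shows it lying flat. The fingertip height at the stop works out to about 1.59 rad. The wrist picture alone could not tell 1.4 from 1.6 rad.
- **Cartridge:** it stands upright between presser and jaw, in line with both.
- **Robot:** it was clear of everything, with the wrist force near zero.

**Not checked:**
- I had no direct reading of the holding force after locking.
- Early on, entering the bin gave about 16 N upward at the wrist, probably a light touch on the bin. It had no visible effect.
- I did not measure the bystanders again at the end. A check after the lift found the soap, sprayer, jar and tin, but the tube was not detected by the network; it shows standing in the side picture.

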